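Index and lock the rotary marking fixture

TASK

Set the rotary fixture to its index position and lock it. Turn the black knob until the turntable's upright ear faces the fixed bracket, so that the hole in the ear lines up with the hole in the bracket; then slide the steel locking pin along its V-shaped rest so that its thin nose goes through both holes, and push it fully home, until its thick part meets the bracket. Leave the pin in place, let go, and do not disturb the other things on the table.

Things in the scene. Friction and masses are not known exactly. Their poses are not given: they have to be found in the camera images.
- fixture: Fixed dark steel base plate 130 x 320 x 12 mm (x, y, z), y -170 to +150; origin on the table surface. The pin slides along its y axis, towards -y. On it: turntable (axis at y = -100), bracket plate (y -32 to -20, 70 wide, top z = 84) and a dark metal V-shaped rest for the pin, y -16 to +140, centred on x = 0, 36 mm wide, its rims 45 mm above the table.
- turntable (a joint): Angle of the turntable about its vertical axis (rad), positive counter-clockwise from above; 0 = index position, where the ear faces the bracket and the two holes line up. Range -1.4 to 1.4. Stiff enough to stay where it is left.
- knob (a point): On the turntable's axis, 60 mm above the table, in the black bar-shaped knob: bar 14 mm thick, 40 mm long, 40 to 72 mm above the table. Its y axis runs along the bar towards the ear (white line on the bar's top at that end) and turns with the turntable, a steel disc of 116 mm diameter with its top 28 mm above the table.
- ear_hole (a point): Centre of the 18 mm hole on the outer face of the turntable's upright ear, 56 mm from the turntable's axis, 50 mm above the table. Ear: dark steel plate 44 mm wide, 12 mm thick, top 76 mm above the table. y axis: outwards from the turntable's axis; along the fixture's +y at the index position.
- bracket_hole (a point): Centre of the 16 mm hole on the bracket's outer face (the face towards the pin), 50 mm above the table, axes as the fixture's. The bracket is 12 mm thick; at the index position there is a 12 mm gap between bracket and ear.
- pin: Loose stepped steel pin, 140 mm, 0.36 kg, lying in the V rest, axis 50 mm above the table. Thick part 24 mm diameter, 90 mm long; thin nose 12 mm diameter, 50 mm long, tapered end. Origin on the axis at the shoulder between them; y axis along the pin: nose end at y = -50, tail face at y = +90 mm. It may roll about its axis. Home when the shoulder touches the bracket's outer face.
- pin_tip (a point): Centre of the end of the pin's thin nose.
- pin_tail (a point): Centre of the flat tail face of the pin's thick part (24 mm across).
- driver_stand: Bystander: round screwdriver stand, 90 mm across, about 190 mm tall; origin under its centre.
- blank_tray: Bystander: open grey tray 170 x 110 x 40 mm with aluminium blanks; origin under its centre.
- cleaner_bottle: Bystander: white bottle, 56 mm across, 130 mm tall; origin under its centre.
- tumbler: Bystander: open steel tumbler, 72 mm across, 90 mm tall; origin under its centre.
There are look-alikes about, which are no part of the job. Of the things like the pin, leave any that is purple or yellow; of the rest the smaller one is meant.

How it is judged:
On the way:
1. the turntable is at its index position, the ear's hole in line with the bracket's hole (value of joint turntable between -0.08 and 0.08 rad), for 0.2 s.
At the end, for the whole second after the job is handed in: The turntable stands within 0.08 rad of its index position and the pin lies at rest in its V-shaped rest with its nose through the bracket's hole and the ear's hole (tip within 5 mm of the holes' common axis, pin parallel to it within 0.08 rad), its shoulder within 4 mm of the bracket's outer face (all of step 1 and y of pin in the frame of bracket_hole below 0.004 m and x of pin_tip in the frame of fixture between -0.005 and 0.005 m and z of pin_tip in the frame of fixture between 0.045 and 0.055 m and y of pin_tip in the frame of fixture below -0.06 m and angle between the y axis of pin and the y axis of fixture, either way round below 0.08 rad and linear speed of pin below 0.01 m/s); the robot touches nothing.
It fails at once if the screwdriver stand is moved by more than 20 mm (distance of driver_stand from where it was at the start of the episode above 0.02 m).
It fails at once if the tray is moved by more than 20 mm (distance of blank_tray from where it was at the start of the episode above 0.02 m).
It fails at once if the bottle is moved by more than 20 mm (distance of cleaner_bottle from where it was at the start of the episode above 0.02 m).
It fails at once if the tumbler is moved by more than 20 mm (distance of tumbler from where it was at the start of the episode above 0.02 m).
It also fails if it takes over 54 s, if anything falls off the work surface, if the arm or the gripper's body presses on something with over 40 N, if the wrist force passes 120 N, or if a joint passes its speed limit or range.

ROBOT

A 7-joint arm with a two-finger parallel gripper is mounted at the origin on the work surface. World frame = base frame: x ahead of the robot, y to its left, z up, the work surface at z = 0. Lengths are in m, angles in rad, forces in N, time in s.
With the tool pointing down it reaches from about 0.4 to 0.875 m from the base axis. Payload 4.4 kg.
Tool frame: the origin (TCP) lies at the very end of the fingers, on their centre line; the grasp point (between the pads) lies 19 mm behind it; z points along the fingers, y is the line along which they close (so a half turn about z gives the same grasp; the last joint's range is limited). The gripper opens to 85 mm and grips with 20 to 120 N. Pads are 22 mm wide; open, the fingers measure 114 mm over their backs; the gripper's body (76 mm by 85 mm) begins 54 mm behind the grasp point. The pads swing forward as they close: fully open they stand 13 mm farther back than shut.
Start: joints at [1.105, 0.628, 0.038, 1.517, -0.027, 0.996, -0.02], TCP at [0.253, -0.599, 0.207] pointing down, gripper open.
Joint ranges: [-3.06, 3.06], [-0.37, 2.12], [-1.25, 1.32], [0.18, 2.47], [-1.1, 4.24], [0.23, 1.98], [-2.94, 2.94]. Speed limits (rad/s): [2.57, 2.57, 3.14, 3.14, 3.14, 3.14, 3.14].

INTERFACE

Orientations are given as a unit quaternion [x, y, z, w].
In Python, from rig import readout, grab_frame, get_calibration, robot gives the robot as it stands. The module is installed in compiled form; this text tells all that it offers.
- The arm moves only by the tool move_arm, never from a script. Its argument "plan" is a list that holds one entry, the list of rows, each a list of 5 numbers: the shift along the tool's x, y, z in cm, then the turn about the tool's z in rad, then the opening, from 0 (shut) to 1 (fully open). A call has 1 to 20 rows; each row shifts and turns the commanded pose from where the row before left it, along the tool's axes as they then stand; what a row does not reach is not made up. A row lasts 1/8 s, in which the tool goes at most 62.5 mm and 10.7 degrees, less where a joint would pass 70% of its speed; a pose out of reach is approached as far as the arm can. A call is refused whole if a number of a shift passes 6.25 or a number of a turn 0.188, either way. A call with a gripper value outside its range is refused whole. The fingers move at their own pace and stop on an object; "force" is the grip in N (left out, the last holds). Time passes only in rows, so rows that do not move let the fingers close. It gives the time, the measured TCP pose, the force, the opening and the grip force at its end, in the units of the state.
- readout.get_obs(): the state, without advancing time (a new reading comes with each control period).
- grab_frame(name): name is "side" or "top" or "wrist"; returns the picture (420x560x3 uint8, blue, green, red); there is no depth.
- get_calibration(name): a dict with "fovy" (degrees; the focal length in pixels is half the picture's height over the tangent of half this angle, whatever the lens; pixels are square), "cx", "cy" (the principal point, pixels), "distortion" ([k1, k2, p1, p2, k3] as OpenCV has them; the pictures are not rectified), "rvec" (rotation vector, rad) and "tvec" (3), from world to camera coordinates, as OpenCV has them; the wrist camera has in their place "T_tool_cam" (4x4, takes a point from camera to tool coordinates, whose origin is the TCP and whose axes are the flange's). Camera axes: x right, y down, z forward; pixel columns grow to the right and rows downward; lengths in m; the calibration is good to about 2 mm. A picture is of the moment at which its call begins: read the wrist's pose just before it. get_calibration takes no time and is no camera call.
- robot.finish_job(): hands the job in; it is judged then, once.
The state is a dict: "clock": time; "q": joint angles; "qd": joint speeds; "joint_efforts": joint torques, N m; "ee_pos": TCP position; "ee_rot": TCP orientation; "contact_force": force on the tool from outside, world axes, zero at the start; "torque": the same for the moment, N m; "grip_width": finger opening in m; "gripper_force": force on a finger pad.
Only numpy, scipy, OpenCV 4.12 (cv2) and the standard library are available. Lean on these libraries where they do the work, as an engineer would, in place of code of your own. Each camera call takes 0.05 s, during which the arm holds its last target. There are 200 camera calls.

## Working session

There is one attempt and no reset: what is moved stays moved. The work goes in short steps, Python scripts to look and compute and a tool call to move; the robot and the scene stay as the last step left them, time stands still between calls to the robot, and variables do not carry over. Pictures are saved under pics/ and viewed, at most 10 in all, crops included, and the job is handed in when it is done.

Besides the shell and the picture viewer there is one more tool, called as name(argument=value, ...), one argument or row to a line, values as JSON. move_arm: Moves the arm, as the interface text tells. Its arguments: {"type":"object","properties":{"plan":{"type":"array","items":{"type":"array","items":{"type":"array","items":{"type":"number"}}}},"force":{"type":"number"}},"required":["plan"]}

```bash
mkdir -p pics; cat > h.py <<'E'
import numpy as np, cv2
from scipy.spatial.transform import Rotation as R
from rig import readout, grab_frame, get_calibration, robot
def cam(name, obs=None):
    c=get_calibration(name); f=210/np.tan(np.radians(c['fovy'])/2)
    K=np.array([[f,0,c['cx']],[0,f,c['cy']],[0,0,1]]); D=np.array(c['distortion'],float)
    if 'rvec' in c:
        Rm=cv2.Rodrigues(np.array(c['rvec'],float))[0]; t=np.array(c['tvec'],float).ravel()
    else:
        T=np.eye(4);T[:3,:3]=R.from_quat(obs['ee_rot']).as_matrix();T[:3,3]=obs['ee_pos']
        W=np.linalg.inv(T@np.array(c['T_tool_cam'])); Rm=W[:3,:3];t=W[:3,3]
    return K,D,Rm,t
def rays(C,px):
    K,D,Rm,t=C
    u=cv2.undistortPoints(np.array(px,float).reshape(-1,1,2),K,D).reshape(-1,2)
    d=np.c_[u,np.ones(len(u))]@Rm
    return -Rm.T@t, d/np.linalg.norm(d,axis=1)[:,None]
def onplane(C,px,z):
    o,d=rays(C,px); return o+d*((z-o[2])/d[:,2])[:,None]
def proj(C,P):
    K,D,Rm,t=C; return cv2.projectPoints(np.array(P,float).reshape(-1,1,3),cv2.Rodrigues(Rm)[0],t,K,D)[0].reshape(-1,2)
def tri(C1,p1,C2,p2):
    o1,d1=rays(C1,[p1]);o2,d2=rays(C2,[p2]);d1=d1[0];d2=d2[0]
    s=np.linalg.lstsq(np.c_[d1,-d2],o2-o1,rcond=None)[0]
    a=o1+s[0]*d1;b=o2+s[1]*d2; return (a+b)/2,np.linalg.norm(a-b)
E
python3 - <<'E'
from h import *
o=readout.get_obs(); print(o)
for n in('side','top','wrist'):
    cv2.imwrite(f'pics/{n}0.png',grab_frame(n)); C=cam(n,o); print(n,-C[2].T@C[3],C[2][2],C[0][0,0])
a=[cv2.imread(f'pics/{n}0.png') for n in('side','top')]
E
```

```text
{'clock': 0.0, 'q': array([ 1.10520498,  0.62934835,  0.03842867,  1.51837888, -0.0269805 ,
        0.99629978, -0.01994632]), 'qd': array([-0.0007605 ,  0.00132475, -0.00037317, -0.00184688,  0.00078469,
       -0.0006969 ,  0.00182737]), 'joint_efforts': array([-1.59110105e-04, -5.63399756e+01,  1.22566972e+00, -1.93442059e+01,
        1.10053376e-02,  1.06518911e-02, -8.76636790e-06]), 'ee_pos': array([ 0.25276004, -0.59810503,  0.20578398]), 'ee_rot': array([ 9.80079422e-01,  1.98603645e-01, -2.07030655e-04, -9.35700695e-04]), 'contact_force': array([ 0.8406798 , -0.28615307, -0.76101791]), 'torque': array([ 0.03616887, -0.01988198, -0.02861547]), 'gripper_force': 0.0, 'grip_width': 0.08559832166523486}
side [-0.02525552  1.11909995  0.8060515 ] [ 0.41256631 -0.75364219 -0.51167616] 457.3519445365905
top [0.51582972 0.01351229 1.30826392] [ 0.06794721 -0.01384736 -0.99759282] 435.71375044904664
wrist [ 0.31511776 -0.57185362  0.3733538 ] [-0.24818947 -0.10275876 -0.96324588] 290.4835608932841
```

View pics/top0.png

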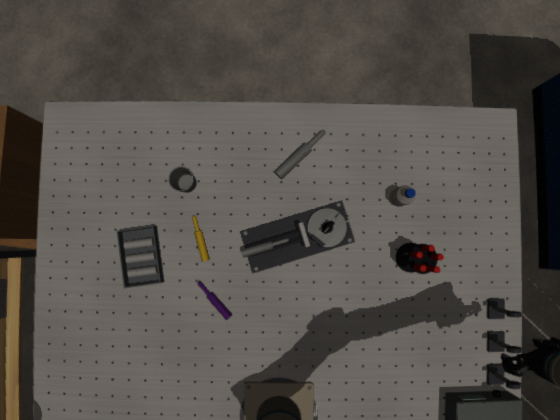

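View pics/side0.png

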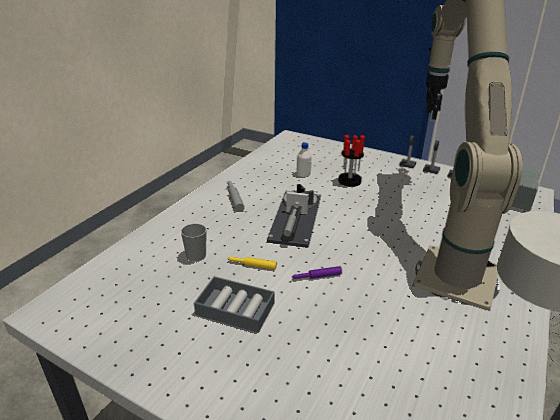

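Top view: the pin candidates are grey in the V rest (262,245), a larger grey one (300,155), yellow (201,238) and purple (214,300). By the description it is the smaller grey one in the rest. Next is a close crop to check that.

```bash
python3 - <<'E'
from h import *
t=cv2.imread('pics/top0.png')[190:280,230:365]; s=cv2.imread('pics/side0.png')[175:255,255:335]
t=cv2.resize(t,None,fx=5.9,fy=5.9,interpolation=cv2.INTER_CUBIC)
cv2.imwrite('pics/c1.png',np.clip(t.astype(float)*1.5,0,255))
C=cam('top')
print(onplane(C,[[345,203],[354,240],[255,271],[241,232]],0.012))
E
```

```text
[[ 0.63481716 -0.19228378  0.012     ]
 [ 0.5243048  -0.21952184  0.012     ]
 [ 0.42956138  0.07427599  0.012     ]
 [ 0.54442636  0.11753502  0.012     ]][ WARN:0@0.392] global loadsave.cpp:1063 imwrite_ Unsupported depth image for selected encoder is fallbacked to CV_8U.
```

View pics/c1.png

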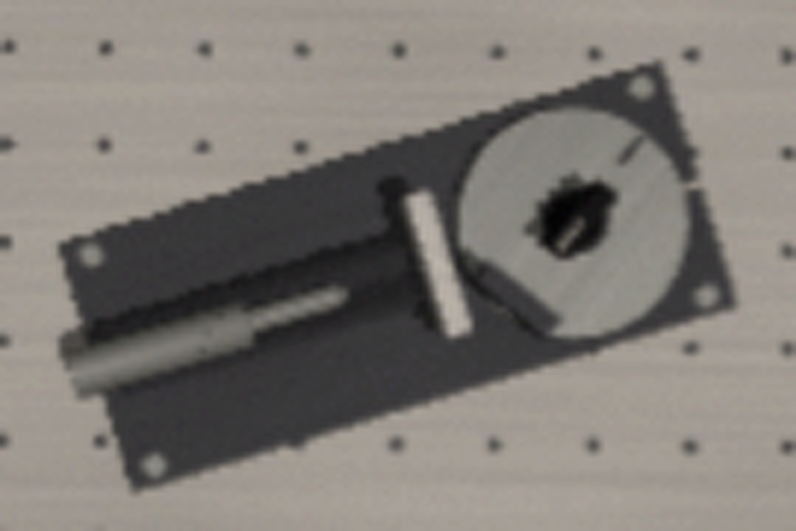

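The crop confirms the stepped grey pin: its tail is at about (242,250) and its nose points at the bracket, in the V rest. The ear sits about 32° counter-clockwise of index. Next I'll fit the fixture frame and work out the wrist view.

```bash
cat >> h.py <<'E'
def fixframe(p=None):
    import json
    d=json.load(open('fix.json')); return np.array(d[:2]),d[2]
def toworld(p,z=None):
    o,a=fixframe(); p=np.atleast_2d(p); return np.c_[o+p[:,:2]@np.array([[np.cos(a),np.sin(a)],[-np.sin(a),np.cos(a)]]),p[:,2]]
def tofix(P):
    o,a=fixframe(); P=np.atleast_2d(P); return np.c_[(P[:,:2]-o)@np.array([[np.cos(a),-np.sin(a)],[np.sin(a),np.cos(a)]]),P[:,2]]
E
python3 - <<'E'
from h import *; import json
C=cam('top'); im=cv2.imread('pics/top0.png'); g=cv2.cvtColor(im,cv2.COLOR_BGR2GRAY)
m=np.zeros_like(g); sub=g[190:285,228:366]; m[190:285,228:366]=(sub<85)*255
m=cv2.morphologyEx(m,cv2.MORPH_CLOSE,np.ones((5,5)))
c=max(cv2.findContours(m,cv2.RETR_EXTERNAL,cv2.CHAIN_APPROX_NONE)[0],key=cv2.contourArea)
P=onplane(C,c.reshape(-1,2),0.012)[:,:2].astype(np.float32)
print(cv2.minAreaRect(P), cv2.contourArea(c))
crop=np.array([[660,62],[735,303],[132,490],[60,242]])/5.9+[230,190]-0.4
Q=onplane(C,crop,0.012)[:,:2]; print(Q)
# rigid fit: corners in fixture frame: image up=+x? (65,-170),( -65,-170),(-65,150),(65,150)
F=np.array([[.065,-.17],[-.065,-.17],[-.065,.15],[.065,.15]])
A=F-F.mean(0);B=Q-Q.mean(0); a=np.arctan2((A[:,0]*B[:,1]-A[:,1]*B[:,0]).sum(),(A*B).sum())
Rm=np.array([[np.cos(a),-np.sin(a)],[np.sin(a),np.cos(a)]]); o=Q.mean(0)-Rm@F.mean(0)
print('fix',o,a,np.degrees(a),'resid',Q-(F@Rm.T+o)); json.dump([*o,a],open('fix.json','w'))
print('knob',toworld([0,-.1,.06]))
for n,px,z in(('ear',np.array([508,295])/5.9+[230,190],.076),('brk',np.array([440,262])/5.9+[230,190],.084),('tail',np.array([80,367])/5.9+[230,190],.05),('tip',np.array([345,292])/5.9+[230,190],.05),('shoulder',np.array([250,325])/5.9+[230,190],.05),('stand',[417,257],.1),('bottle',[408,194],.12),('tumb',[186,182],.09)):
    P=onplane(C,[px],z); print(n,P,tofix(P))
E
```

```text
((0.5324558019638062, -0.05356362462043762), (0.16239580512046814, 0.354789137840271), 18.46364974975586) 4787.5
[[ 0.64338564 -0.18161195]
 [ 0.52145986 -0.22005714]
 [ 0.42459034  0.08316191]
 [ 0.54849081  0.12126282]]
fix [ 0.53147126 -0.03977498] 0.30578386301538135 17.520124793987858 resid [[-0.00124728  0.00070929]
 [ 0.00079641  0.0013994 ]
 [ 0.00025993 -0.00053715]
 [ 0.00019094 -0.00157154]]
knob [[ 0.56157533 -0.1351361   0.06      ]]
ear [[ 0.52283409 -0.10015704  0.076     ]] [[-0.02641396 -0.05498088  0.076     ]]
brk [[ 0.53814857 -0.06685617  0.084     ]] [[-0.00178498 -0.02783508  0.084     ]]
tail [[0.48556079 0.10617051 0.05      ]] [[0.00015481 0.15299618 0.05      ]]
tip [[ 0.52359817 -0.02271423  0.05      ]] [[-0.00237189  0.01863944  0.05      ]]
shoulder [[0.50698365 0.02351667 0.05      ]] [[-0.00429829  0.06772739  0.05      ]]
stand [[ 0.47765814 -0.38198567  0.1       ]] [[-0.15433617 -0.31013604  0.1       ]]
bottle [[ 0.65232089 -0.35136669  0.12      ]] [[ 0.02144176 -0.33351803  0.12      ]]
tumb [[0.68163751 0.26914309 0.09      ]] [[0.23619716 0.24938158 0.09      ]]
```

move_arm(
  plan=[
    [[0,0,-4,0,1],[0,0,-4,0,1],[0,0,-4,0,1],[3.87,-2.55,0,0,1],[3.87,-2.55,0,0,1],[3.87,-2.55,0,0,1],[3.87,-2.55,0,0,1],[3.87,-2.55,0,0,1],[3.87,-2.55,0,0,1],[3.87,-2.55,0,0,1],[3.87,-2.55,0,0,1],[3.87,-2.55,0,0,1],[3.87,-2.55,0,0,1],[3.87,-2.55,0,0,1],[3.87,-2.55,0,0,1]],
  ],
)

```text
clock: 2.02
ee_pos: [0.5622, -0.1349, 0.3265]
ee_rot: [0.98, 0.198, -0.0, 0.0]
contact_force: [0.8, -0.5, 0.4]
grip_width: 0.0854
gripper_force: 0.0
```

move_arm(
  plan=[
    [[0,0,0,-0.183,1],[0,0,0,-0.183,1],[0,0,0,-0.183,1],[0,0,0,-0.183,1],[0,0,0,-0.183,1],[0,0,0,-0.183,1],[0,0,0,-0.183,1],[0,0,0,-0.183,1],[0,0,0,-0.183,1],[0,0,0,-0.183,1],[0,0,0,-0.183,1],[0,0,0,0,1],[0,0,0,0,1]],
  ],
)

```text
clock: 3.65
ee_pos: [0.5615, -0.1363, 0.3265]
ee_rot: [0.358, 0.934, -0.0, -0.0]
contact_force: [0.4, -1.4, -0.4]
grip_width: 0.0858
gripper_force: 0.0
```

```bash
python3 - <<'E'
from h import *
o=readout.get_obs(); im=grab_frame('wrist'); cv2.imwrite('pics/w1.png',im); np.save('w1.npy',np.r_[o['ee_pos'],o['ee_rot']])
r=R.from_quat(o['ee_rot']).as_matrix(); print(o['clock'],o['ee_pos'],r.round(3),o['q'].round(3))
C=cam('wrist',o)
print(proj(C,toworld([[0,-.1,.072],[0,-.026,.084],[0,-.1,.028],[0,.068,.05],[-.0264,-.055,.076]])).round(1))
E
```

```text
3.65 [ 0.56152687 -0.13628485  0.32653896] [[-0.744  0.668 -0.   ]
 [ 0.668  0.744 -0.   ]
 [ 0.    -0.    -1.   ]] [ 0.552  0.458 -0.564  1.542  0.255  1.216  0.785]
[[280.5 177. ]
 [308.  132.1]
 [280.4 172.6]
 [340.9  73.1]
 [280.6 140.5]]
```

View pics/w1.png

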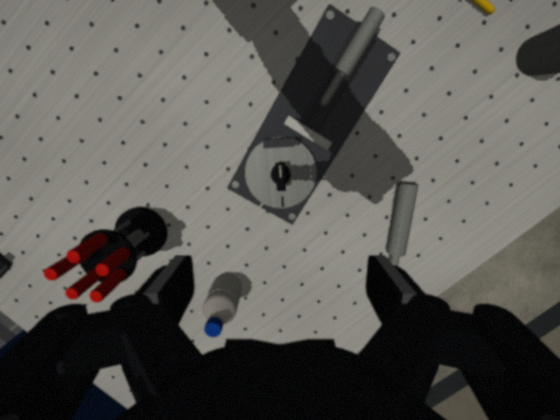

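The wrist view shows the knob at (281,174), as predicted (280,177), with its bar along the image column towards the ear at (283,143). Next I'll lower the arm for a second view.

move_arm(
  plan=[
    [[0,0,4,0,1],[0,0,4,0,1],[0,0,4,0,1],[0,0,4,0,1],[0,0,0,0,1],[0,0,0,0,1]],
  ],
)

```text
clock: 4.45
ee_pos: [0.5629, -0.136, 0.1682]
ee_rot: [0.357, 0.934, 0.0, 0.001]
contact_force: [0.3, 0.4, 0.1]
grip_width: 0.0852
gripper_force: 0.0
```

```bash
python3 - <<'E'
from h import *
o=readout.get_obs(); im=grab_frame('wrist'); cv2.imwrite('pics/w2.png',im); np.save('w2.npy',np.r_[o['ee_pos'],o['ee_rot']])
print(o['clock'],o['ee_pos'])
C=cam('wrist',o)
print(proj(C,toworld([[0,-.1,.072],[0,-.026,.084],[0,-.1,.028],[0,.068,.05],[-.0264,-.055,.076]])).round(1))
cv2.imwrite('pics/w2c.png',cv2.resize(im[0:280,140:420],None,fx=2,fy=2))
E
```

```text
4.45 [ 0.56290668 -0.13601818  0.16815888]
[[279.5 202.7]
 [324.4 132.7]
 [279.4 192.7]
 [376.   38.9]
 [279.8 146. ]]
```

View pics/w2c.png

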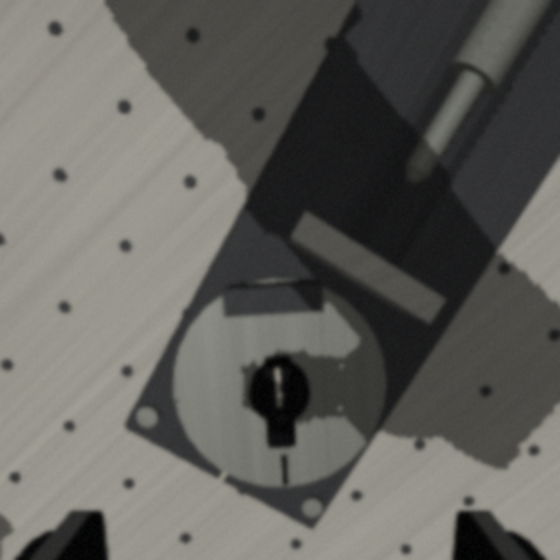

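The crop shows the bar from (279,181) to (281,223) in full-picture pixels, its white line at (279.5,190), and the ear at (277,149), tilted about 3° left. The pin's nose tip is at (347,83) and its shoulder at (376,39). Next I'll triangulate these and refine the angles.

```bash
python3 - <<'E'
from h import *
V=[]
for k in(1,2):
    s=np.load(f'w{k}.npy'); C=cam('wrist',dict(ee_pos=s[:3],ee_rot=s[3:])); im=cv2.imread(f'pics/w{k}.png'); g=cv2.cvtColor(im,cv2.COLOR_BGR2GRAY).astype(float)
    V.append((C,g))
    # white line: bright centroid in window around predicted bar
    x0,x1,y0,y1=((275,286,162,180),(272,287,180,202))[k-1]
    w=g[y0:y1,x0:x1]; print(w.astype(int)[::2] if k==1 else '')
    bw=np.clip(w-70,0,None); yy,xx=np.mgrid[y0:y1,x0:x1]
    print(k,'line',(xx*bw).sum()/bw.sum(),(yy*bw).sum()/bw.sum())
# dark bar bottom end
for k,(C,g) in enumerate(V):
    x0,x1,y0,y1=((268,296,174,200),(265,295,200,235))[k]
    m=g[y0:y1,x0:x1]<30; ys,xs=np.nonzero(m); sel=ys>ys.max()-(4,12)[k]
    print('bar end',xs[sel].mean()+x0,ys.max()+y0+.5)
C,g=V[1]
# ear/bracket edges: bracket top contour in w2
m=((g>75)&(g<140)).astype(np.uint8)
sub=np.zeros_like(m);sub[100:165,280:365]=m[100:165,280:365]
c=max(cv2.findContours(sub,cv2.RETR_EXTERNAL,cv2.CHAIN_APPROX_NONE)[0],key=cv2.contourArea)
P=onplane(C,c.reshape(-1,2),.084); r=cv2.minAreaRect(P[:,:2].astype(np.float32));print('brk',r,tofix([[*r[0],.084]]))
# ear outer top edge on z=.076 from crop points
P=tofix(onplane(C,np.array([[225,315],[322,311],[226,285],[322,281]])/2.+[140,0],.076)); print('ear',P)
P=tofix(onplane(C,np.array([[279,364],[281.5,447]])/2.+[140,0],.072)); print('bar',P)
for n,a in(('tip',[418,175]),('sh',[474,75])): print(n,tofix(onplane(C,[np.array(a)/2.+[140,0]],.05)))
E
```

```text
[[ 95  80  71  65  49  39  36  40  43  51  63]
 [ 66  33  20  26  36  35  24  11  13  24  37]
 [ 32  21  25  50  79  78  56  24  16  11  17]
 [ 17  18  24  44  77  89  61  31  19  10   5]
 [ 15  13  21  45  84 103  76  36  17   9   4]
 [ 15  17  22  39  79 102  76  38  19  12   6]
 [ 15  15  19  34  74 100  78  41  21  13   5]
 [ 14  17  17  30  62  85  71  37  18   9  12]
 [ 17  13  16  22  25  33  31  21  15  13   4]]
1 line 279.4302600472813 170.30732860520095

2 line 278.4451294697904 188.0924784217016
bar end 281.1111111111111 189.5
bar end 280.1655172413793 222.5
brk ((0.539749801158905, -0.0654098317027092), (0.06786883622407913, 0.01042818371206522), 17.439239501953125) [[ 0.00017738 -0.02693787  0.084     ]]
ear [[-0.04206904 -0.07584233  0.076     ]
 [-0.00609432 -0.0524631   0.076     ]
 [-0.04804953 -0.06430201  0.076     ]
 [-0.01290602 -0.04146576  0.076     ]]
bar [[-0.00996322 -0.08314147  0.072     ]
 [ 0.01152361 -0.11700956  0.072     ]]
tip [[0.00207664 0.02183067 0.05      ]]
sh [[9.47407717e-05 6.94290998e-02 5.00000000e-02]]
```

```bash
python3 - <<'E'
from h import *
C=[]
for k in(1,2):
    s=np.load(f'w{k}.npy'); C.append(cam('wrist',dict(ee_pos=s[:3],ee_rot=s[3:])))
for n,a,b in(('line',(279.43,170.31),(278.45,188.09)),('barend',(281.1,189.5),(280.2,222.5))):
    P,e=tri(C[0],a,C[1],b); print(n,P,e,tofix(P))
print('top cam line check',proj(cam('top'),toworld([[0,-.1,.072]])))
o=readout.get_obs(); r=R.from_quat(o['ee_rot']).as_matrix()
K=toworld([[0.0005,-.1,.06]])[0]; print('to knob in tool cm',(r.T@(K-o['ee_pos']))*100, 'tool x yaw',np.degrees(np.arctan2(r[1,0],r[0,0])),'want',np.degrees(fixframe()[1])+90+32.8)
E
```

```text
line [ 0.55991503 -0.1354836   0.00788179] 0.00044937363778496957 [[-0.00168789 -0.09983156  0.00788179]]
barend [ 0.57498231 -0.14606818  0.0787857 ] 0.0002028616278940075 [[ 0.00949404 -0.114461    0.0787857 ]]
top cam line check [[328.32174903 226.49747169]]
to knob in tool cm [ 0.19181685 -0.01646533 10.8597914 ] tool x yaw 138.21397988188204 want 140.32012479398787
```

move_arm(
  plan=[
    [[0.2,0,2.4,-0.037,1],[0,0,2.5,0,1],[0,0,2.5,0,1],[0,0,2.5,0,1],[0,0,1.5,0,1],[0,0,1,0,1],[0,0,0,0,0.6],[0,0,0,0,0.4],[0,0,0,0,0.2],[0,0,0,0,0],[0,0,0,0,0],[0,0,0,0,0],[0,0,0,0,0]],
  ],
  force=40,
)

```text
clock: 6.12
ee_pos: [0.5609, -0.1344, 0.0434]
ee_rot: [0.339, 0.941, 0.0, 0.001]
contact_force: [-0.2, 1.2, 5.9]
grip_width: 0.012
gripper_force: 39.5
```

move_arm(
  plan=[
    [[0,0,0,0.072,0],[0,0,0,0.072,0],[0,0,0,0.072,0],[0,0,0,0.072,0],[0,0,0,0.072,0],[0,0,0,0.072,0],[0,0,0,0.072,0],[0,0,0,0.072,0],[0,0,0,0,0],[0,0,0,0,0]],
  ],
)

```text
clock: 7.38
ee_pos: [0.562, -0.1338, 0.0433]
ee_rot: [0.592, 0.806, 0.001, 0.001]
contact_force: [2.6, 3.9, 6.1]
grip_width: 0.0123
gripper_force: 39.4
```

```bash
python3 - <<'E'
from h import *
o=readout.get_obs(); r=R.from_quat(o['ee_rot']).as_matrix()
print(np.degrees(np.arctan2(r[1,0],r[0,0])),np.degrees(fixframe()[1])+90,o['torque'],tofix(o['ee_pos']),o['q'])
E
```

```text
107.46688797960437 107.52012479398786 [ 0.93155279 -0.78476522 -0.01412335] [[ 0.00081686 -0.09881243  0.04332127]] [ 0.34740709  0.75877465 -0.25406271  1.85133203  0.32407231  0.56853939
  0.19070108]
```

move_arm(
  plan=[
    [[0,0,0,0,0.4],[0,0,0,0,0.7],[0,0,0,0,1],[0,0,0,0,1],[0,0,0,0,1],[0,0,-2,0,1],[0,0,-3,0,1],[0,0,-4,0,1],[0,0,-4,0,1],[0,0,-4,0,1],[0,0,0,0,1],[0,0,0,0,1]],
  ],
)

```text
clock: 8.88
ee_pos: [0.5596, -0.1349, 0.2123]
ee_rot: [0.592, 0.806, -0.0, -0.0]
contact_force: [-0.1, 0.0, -0.3]
grip_width: 0.0858
gripper_force: 0.0
```

```bash
python3 - <<'E'
from h import *
o=readout.get_obs(); im=grab_frame('wrist'); cv2.imwrite('pics/w3.png',im); np.save('w3.npy',np.r_[o['ee_pos'],o['ee_rot']])
print(o['clock'],o['ee_pos'])
C=cam('wrist',o)
print(proj(C,toworld([[0,-.1,.072],[-.022,-.044,.076],[.022,-.044,.076],[0,.02,.05],[0,.07,.05],[0,.16,.05]])).round(1))
cv2.imwrite('pics/w3c.png',cv2.resize(im[0:280,140:420],None,fx=2,fy=2))
E
```

```text
8.875 [ 0.5595804  -0.1348689   0.21228103]
[[281.8 194.9]
 [260.2 142.3]
 [303.3 142.2]
 [281.6  79.2]
 [281.5  26.5]
 [281.4 -77.4]]
```

View pics/w3c.png

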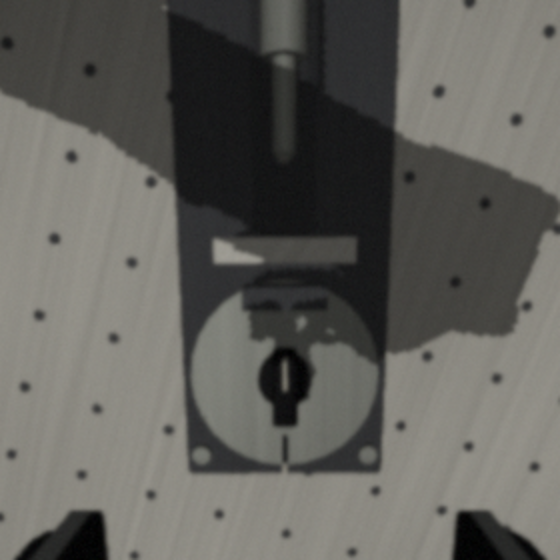

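The view confirms index position: the disc's index line (282.5,225) meets the plate's mark (282.5,234), and the ear's edge is parallel to the bracket. The pin lies on the axis, with its shoulder at (282,26). Next I'll measure the tail from two places.

move_arm(
  plan=[
    [[4,0,0,0,0],[4,0,0,0,0],[4,0,0,0,0],[0,0,0,0,0],[0,0,0,0,0]],
  ],
)

```text
clock: 9.55
ee_pos: [0.524, -0.021, 0.2118]
ee_rot: [0.592, 0.806, -0.001, -0.0]
contact_force: [0.9, -0.4, 0.4]
grip_width: -0.0003
gripper_force: 0.0
```

```bash
python3 - <<'E'
from h import *
o=readout.get_obs(); im=grab_frame('wrist'); cv2.imwrite('pics/w4.png',im); np.save('w4.npy',np.r_[o['ee_pos'],o['ee_rot']]); print(tofix(o['ee_pos']))
E
```

```text
[[-0.00142976  0.02014137  0.21184104]]
```

move_arm(
  plan=[
    [[4,0,0,0,0],[4,0,0,0,0],[0,0,0,0,0],[0,0,0,0,0]],
  ],
)

```text
clock: 10.1
ee_pos: [0.501, 0.0544, 0.2124]
ee_rot: [0.593, 0.805, -0.0, 0.0]
contact_force: [0.2, -0.1, 0.3]
grip_width: -0.0001
gripper_force: 0.0
```

```bash
python3 - <<'E'
from h import *
o=readout.get_obs(); im=grab_frame('wrist'); cv2.imwrite('pics/w5.png',im); np.save('w5.npy',np.r_[o['ee_pos'],o['ee_rot']])
print(tofix(o['ee_pos']),o['clock'])
for k in(4,5):
    s=np.load(f'w{k}.npy');print(proj(cam('wrist',dict(ee_pos=s[:3],ee_rot=s[3:])),toworld([[0,.16,.05],[0,.16,.062],[0,.07,.05]])).round(1))
cv2.imwrite('pics/w45.png',cv2.resize(np.hstack([cv2.imread(f'pics/w{k}.png')[0:280,190:370] for k in(4,5)]),None,fx=2,fy=2))
E
```

```text
[[-0.00071569  0.09900104  0.21244649]] 10.1
[[281.3  57.7]
 [281.3  54.8]
 [281.4 146.1]]
[[280.5 135.6]
 [280.5 135.9]
 [280.8 213.9]]
```

View pics/w45.png

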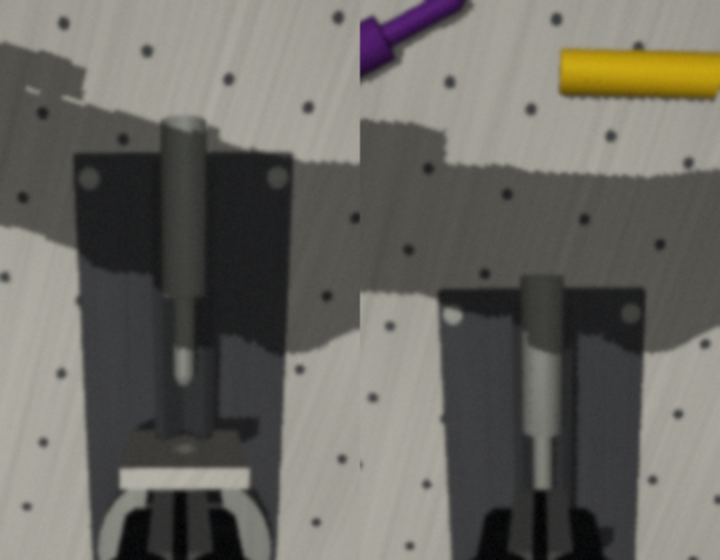

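Tail at (281.5,59) in the first and (281.5,138) in the second; shoulder at (281.5,147.7) and (281,217.5).

```bash
python3 - <<'E'
from h import *
C=[]
for k in(4,5):
    s=np.load(f'w{k}.npy'); C.append(cam('wrist',dict(ee_pos=s[:3],ee_rot=s[3:])))
for n,a,b in(('tail top',(281.5,59),(281.5,138)),('shoulder',(281.5,147.7),(281.2,217.5))):
    P,e=tri(C[0],a,C[1],b); print(n,tofix(P),e)
o=readout.get_obs(); r=R.from_quat(o['ee_rot']).as_matrix()
print('to (0,.205,.05) tool cm',r.T@(toworld([[0,.205,.05]])[0]-o['ee_pos'])*100,'yaw err',np.degrees(np.arctan2(r[1,0],r[0,0])-fixframe()[1])-90)
E
```

```text
tail top [[0.00066243 0.15760677 0.05521269]] 0.0009163748500865926
shoulder [[0.00027396 0.06887638 0.06073989]] 0.00041697635239577093
to (0,.205,.05) tool cm [10.64445431  0.02221957 16.23376828] yaw err -0.32190756645915997
```

move_arm(
  plan=[
    [[3.6,0,0,0.005,0],[3.5,0,0,0,0],[3.5,0,0,0,0],[0,0,4,0,0],[0,0,4,0,0],[0,0,4,0,0],[0,0,3,0,0],[0,0,1.2,0,0],[0,0,0,0,0],[0,0,0,0,0]],
  ],
)

```text
clock: 11.4
ee_pos: [0.4703, 0.1574, 0.0517]
ee_rot: [0.595, 0.804, 0.001, 0.001]
contact_force: [-0.2, -0.2, 0.2]
grip_width: 0.0002
gripper_force: 0.0
```

```bash
python3 - <<'E'
from h import *
o=readout.get_obs(); r=R.from_quat(o['ee_rot']).as_matrix()
print(tofix(o['ee_pos']),'yaw err',np.degrees(np.arctan2(r[1,0],r[0,0])-fixframe()[1])-90)
E
```

```text
[[0.00101672 0.20644953 0.05168683]] yaw err -0.48708028400712067
```

move_arm(
  plan=[
    [[-1,-0.03,0.1,-0.008,0],[-1,0,0,0,0],[-1,0,0,0,0],[-0.5,0,0,0,0],[-0.5,0,0,0,0],[-0.5,0,0,0,0],[-0.5,0,0,0,0],[-0.5,0,0,0,0],[-0.5,0,0,0,0],[-0.5,0,0,0,0],[-0.5,0,0,0,0],[-0.5,0,0,0,0],[-0.5,0,0,0,0],[0,0,0,0,0]],
  ],
)

```text
clock: 13.15
ee_pos: [0.4931, 0.0804, 0.0497]
ee_rot: [0.591, 0.806, -0.0, 0.0]
contact_force: [0.2, -0.5, -0.0]
grip_width: -0.0003
gripper_force: 0.0
```

```bash
python3 - <<'E'
from h import *
o=readout.get_obs(); a=fixframe()[1]; f=o['contact_force']
print(tofix(o['ee_pos']),'fy',-np.sin(a)*f[0]+np.cos(a)*f[1],f)
E
```

```text
[[-0.00039549  0.1261609   0.04971652]] fy -0.5073036393861015 [ 0.19467593 -0.47052532 -0.00768806]
```

Going on to about y = 0.086 in smaller steps.

move_arm(
  plan=[
    [[-0.5,0,0,0,0],[-0.5,0,0,0,0],[-0.5,0,0,0,0],[-0.5,0,0,0,0],[-0.5,0,0,0,0],[-0.5,0,0,0,0],[-0.4,0,0,0,0],[-0.3,0,0,0,0],[-0.3,0,0,0,0],[0,0,0,0,0]],
  ],
)

```text
clock: 14.4
ee_pos: [0.5051, 0.0426, 0.0497]
ee_rot: [0.591, 0.807, -0.0, 0.0]
contact_force: [-0.5, 0.3, -0.3]
grip_width: -0.0004
gripper_force: 0.0
```

```bash
python3 - <<'E'
from h import *
o=readout.get_obs(); a=fixframe()[1]; f=o['contact_force']
print(tofix(o['ee_pos']),'fy',-np.sin(a)*f[0]+np.cos(a)*f[1],f)
E
```

```text
[[-0.0003291   0.08650184  0.04971756]] fy 0.4122593637312295 [-0.53356746  0.26387461 -0.27112009]
```

move_arm(
  plan=[
    [[-0.2,0,0,0,0],[-0.2,0,0,0,0],[-0.2,0,0,0,0],[0,0,0,0,0]],
  ],
)

```text
clock: 14.9
ee_pos: [0.5069, 0.0369, 0.0497]
ee_rot: [0.591, 0.806, -0.0, 0.0]
contact_force: [0.1, 0.3, -0.3]
grip_width: 0.0
gripper_force: 0.0
```

move_arm(
  plan=[
    [[-0.1,0,0,0,0],[-0.1,0,0,0,0],[0,0,0,0,0]],
  ],
)

```text
clock: 15.28
ee_pos: [0.5075, 0.0351, 0.0497]
ee_rot: [0.591, 0.807, -0.0, 0.0]
contact_force: [-0.1, -0.1, 0.1]
grip_width: -0.0
gripper_force: 0.0
```

move_arm(
  plan=[
    [[-0.15,0,0,0,0],[-0.15,0,0,0,0],[0,0,0,0,0]],
  ],
)

```text
clock: 15.65
ee_pos: [0.5084, 0.0321, 0.0497]
ee_rot: [0.591, 0.807, -0.0, 0.0]
contact_force: [0.3, -0.2, 0.5]
grip_width: 0.0001
gripper_force: 0.0
```

```bash
python3 - <<'E'
from h import *
o=readout.get_obs(); print(tofix(o['ee_pos']),o['contact_force'])
im=grab_frame('top'); cv2.imwrite('pics/s1.png',im); im2=grab_frame('side')
a=cv2.resize(im[190:285,235:365],None,fx=5.5,fy=5.5,interpolation=3)[:, :400]
b=cv2.resize(im2[170:260,255:335],None,fx=5,fy=5,interpolation=3)
H=max(len(a),len(b)); P=lambda x:cv2.copyMakeBorder(x,0,H-len(x),0,0,cv2.BORDER_CONSTANT)
cv2.imwrite('pics/s1c.png',np.clip(np.hstack([P(a),P(b)])[:600,:800]*1.5,0,255).astype(np.uint8))
E
```

```text
[[-0.00034099  0.07549976  0.04972808]] [ 0.31650118 -0.24652082  0.51169197]
```

View pics/s1c.png

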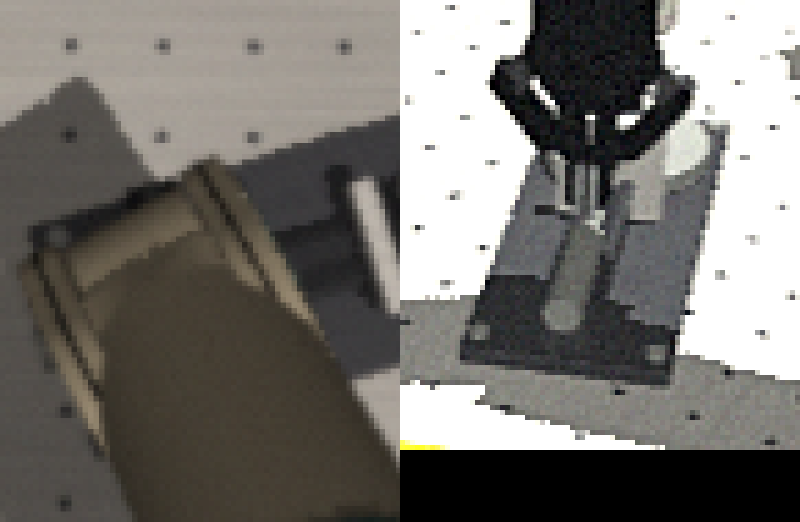

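```bash
python3 - <<'E'
from h import *
C=cam('side'); o=readout.get_obs()
f=lambda P:((proj(C,toworld(P))-[255,170])*5+[400,0]).round(0)
for y in(.158,.14,.1,.08,.07): print(y,f([[0,y,.05],[0,y,.062]]).tolist())
print('tcp',f(tofix(o['ee_pos'])),'plate end',f([[.065,.15,.012],[-.065,.15,.012]]),'rest end',f([[.018,.14,.045],[-.018,.14,.045]]))
E
```

```text
0.158 [[557.0, 310.0], [558.0, 293.0]]
0.14 [[563.0, 294.0], [563.0, 277.0]]
0.1 [[574.0, 259.0], [575.0, 242.0]]
0.08 [[580.0, 242.0], [580.0, 225.0]]
0.07 [[582.0, 233.0], [583.0, 217.0]]
tcp [[581. 239.]] plate end [[453. 342.]
 [664. 368.]] rest end [[533. 297.]
 [592. 304.]]
```

```bash
python3 - <<'E'
from h import *
o=readout.get_obs(); C=cam('wrist',o); im=grab_frame('wrist'); cv2.imwrite('pics/w6.png',im); s=grab_frame('side')
np.save('w6.npy',np.r_[o['ee_pos'],o['ee_rot']])
for y in(.158,.14,.1,.07): print(y,proj(C,toworld([[0,y,.05],[0,y,.062]])).round(0).tolist())
print('rest end',proj(C,toworld([[.018,.14,.045],[-.018,.14,.045],[.065,.15,.012]])).round(0).tolist())
s0=cv2.imread('pics/side0.png')
f=lambda x:cv2.resize(x[195:255,265:325],(300,300),interpolation=3)
P=cv2.resize(im[0:420,170:390],None,fx=1.42,fy=1.42)
P=np.hstack([P[:596],cv2.copyMakeBorder(np.vstack([f(s0),f(s)])[:596],0,0,0,0,0)])
cv2.imwrite('pics/w6c.png',np.clip(P*1.3,0,255).astype(np.uint8)); print(P.shape)
E
```

```text
0.158 [[281.0, 102.0], [281.0, 100.0]]
0.14 [[281.0, 136.0], [281.0, 137.0]]
0.1 [[281.0, 205.0], [281.0, 211.0]]
0.07 [[281.0, 252.0], [281.0, 260.0]]
rest end [[312.0, 136.0], [249.0, 136.0], [376.0, 120.0]]
(596, 612, 3)
```

View pics/w6c.png

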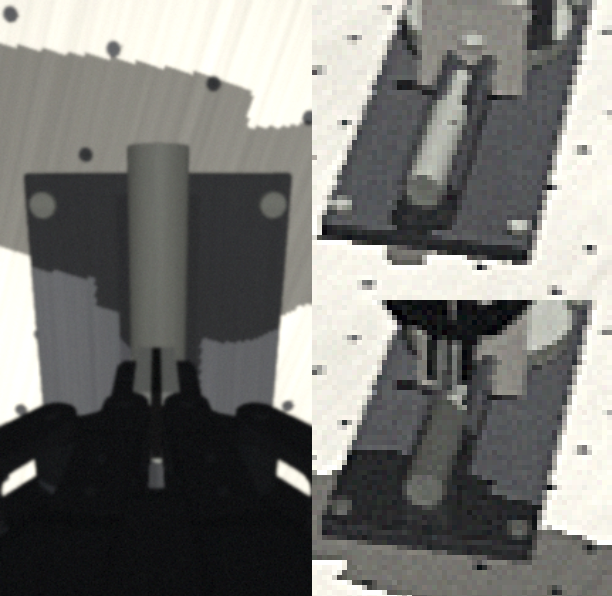

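The pin has not moved: in the wrist view its tail is still at (281,102), so y ≈ 0.158, and the fingers hang above it. The real fingertips therefore sit at least 12 mm higher than the TCP value when shut. I'll go back behind the tail and probe the table gently to find the true offset.

move_arm(
  plan=[
    [[0,0,-3,0,0],[4,0,0,0,0],[4,0,0,0,0],[4,0,0,0,0],[1.2,0,0,0,0],[0,0,2,0,0],[0,0,2,0,0],[0,0,2,0,0],[0,0,0,0,0],[0,0,0,0,0]],
  ],
)

```text
clock: 17.1
ee_pos: [0.469, 0.1579, 0.0202]
ee_rot: [0.591, 0.806, 0.0, 0.0]
contact_force: [-0.7, 0.7, -0.5]
grip_width: 0.0001
gripper_force: 0.0
```

move_arm(
  plan=[
    [[0,0,0.5,0,0],[0,0,0.5,0,0],[0,0,0,0,0]],
  ],
)

```text
clock: 17.48
ee_pos: [0.4684, 0.1581, 0.0095]
ee_rot: [0.591, 0.807, -0.0, -0.0]
contact_force: [1.0, 0.5, -0.8]
grip_width: -0.0003
gripper_force: 0.0
```

move_arm(
  plan=[
    [[0,0,0.3,0,0],[0,0,0,0,0]],
  ],
)

```text
clock: 17.73
ee_pos: [0.4685, 0.1582, 0.0066]
ee_rot: [0.591, 0.807, -0.0, -0.0]
contact_force: [0.2, 0.4, 0.2]
grip_width: -0.0002
gripper_force: 0.0
```

move_arm(
  plan=[
    [[0,0,0.3,0,0],[0,0,0,0,0]],
  ],
)

```text
clock: 17.98
ee_pos: [0.4685, 0.1581, 0.0035]
ee_rot: [0.591, 0.807, -0.0, -0.0]
contact_force: [-0.1, -0.5, -0.1]
grip_width: -0.0
gripper_force: 0.0
```

move_arm(
  plan=[
    [[0,0,0.2,0,0],[0,0,0,0,0]],
  ],
)

```text
clock: 18.23
ee_pos: [0.4685, 0.1582, 0.0016]
ee_rot: [0.591, 0.807, -0.0, -0.0]
contact_force: [-0.1, -0.1, 0.2]
grip_width: -0.0002
gripper_force: 0.0
```

move_arm(
  plan=[
    [[0,0,0.2,0,0],[0,0,0,0,0]],
  ],
)

```text
clock: 18.48
ee_pos: [0.4685, 0.1581, -0.0004]
ee_rot: [0.591, 0.807, -0.0, -0.0]
contact_force: [0.7, 0.1, -0.6]
grip_width: 0.0002
gripper_force: 0.0
```

move_arm(
  plan=[
    [[0,0,0.4,0,0],[0,0,0.4,0,0],[0,0,0,0,0]],
  ],
)

```text
clock: 18.85
ee_pos: [0.4683, 0.1581, -0.0087]
ee_rot: [0.591, 0.807, -0.0, -0.0]
contact_force: [0.8, 0.3, 0.3]
grip_width: 0.0002
gripper_force: 0.0
```

move_arm(
  plan=[
    [[0,0,0.2,0,0],[0,0,0,0,0]],
  ],
)

```text
clock: 19.1
ee_pos: [0.4686, 0.1582, -0.0104]
ee_rot: [0.591, 0.807, -0.0, -0.0]
contact_force: [-0.6, -0.5, 0.0]
grip_width: -0.0003
gripper_force: 0.0
```

move_arm(
  plan=[
    [[0,0,0.2,0,0],[0,0,0,0,0]],
  ],
)

```text
clock: 19.35
ee_pos: [0.4685, 0.1582, -0.0124]
ee_rot: [0.591, 0.807, -0.0, -0.0]
contact_force: [0.6, 1.1, -0.4]
grip_width: -0.0001
gripper_force: 0.0
```

move_arm(
  plan=[
    [[0,0,0.15,0,0],[0,0,0,0,0]],
  ],
)

```text
clock: 19.6
ee_pos: [0.4686, 0.1582, -0.0139]
ee_rot: [0.591, 0.807, -0.0, -0.0]
contact_force: [0.4, 0.6, 0.3]
grip_width: -0.0004
gripper_force: 0.0
```

move_arm(
  plan=[
    [[0,0,0.15,0,0],[0,0,0,0,0]],
  ],
)

```text
clock: 19.85
ee_pos: [0.4685, 0.1582, -0.0154]
ee_rot: [0.591, 0.807, -0.0, -0.0]
contact_force: [0.3, 0.3, 0.7]
grip_width: 0.0002
gripper_force: 0.0
```

move_arm(
  plan=[
    [[0,0,0.15,0,0],[0,0,0,0,0]],
  ],
)

```text
clock: 20.1
ee_pos: [0.4685, 0.1582, -0.0169]
ee_rot: [0.591, 0.807, -0.0, -0.0]
contact_force: [0.2, -0.4, -0.7]
grip_width: 0.0002
gripper_force: 0.0
```

move_arm(
  plan=[
    [[0,0,0.15,0,0],[0,0,0,0,0]],
  ],
)

```text
clock: 20.35
ee_pos: [0.4685, 0.1582, -0.0184]
ee_rot: [0.591, 0.807, -0.0, -0.0]
contact_force: [0.1, -0.5, -0.2]
grip_width: -0.0001
gripper_force: 0.0
```

move_arm(
  plan=[
    [[0,0,0.15,0,0],[0,0,0,0,0]],
  ],
)

```text
clock: 20.6
ee_pos: [0.4685, 0.1582, -0.0199]
ee_rot: [0.591, 0.807, -0.0, -0.0]
contact_force: [0.6, 0.7, 0.5]
grip_width: -0.0001
gripper_force: 0.0
```

```bash
python3 - <<'E'
from h import *
s=grab_frame('side'); w=grab_frame('wrist'); cv2.imwrite('pics/s3.png',s); cv2.imwrite('pics/w7.png',w)
o=readout.get_obs(); C=cam('side'); p=proj(C,[o['ee_pos'],o['ee_pos']+[0,0,.02],o['ee_pos']+[0,0,.04]]); print(tofix(o['ee_pos']),p.round(1))
x,y=p[1].round().astype(int)
a=s[y-50:y+30,x-40:x+40]; b=w[0:420,170:390]
cv2.imwrite('pics/s3c.png',np.clip(np.hstack([cv2.resize(a,(480,480),interpolation=3),cv2.resize(b,(251,480))])*1.4,0,255).astype(np.uint8)); print(x,y,'crop scale 6 origin',x-40,y-50)
E
```

```text
[[-0.00035742  0.20771718 -0.01979372]] [[282.9 260.8]
 [283.1 255.3]
 [283.3 249.8]]
283 255 crop scale 6 origin 243 205
```

View pics/s3c.png

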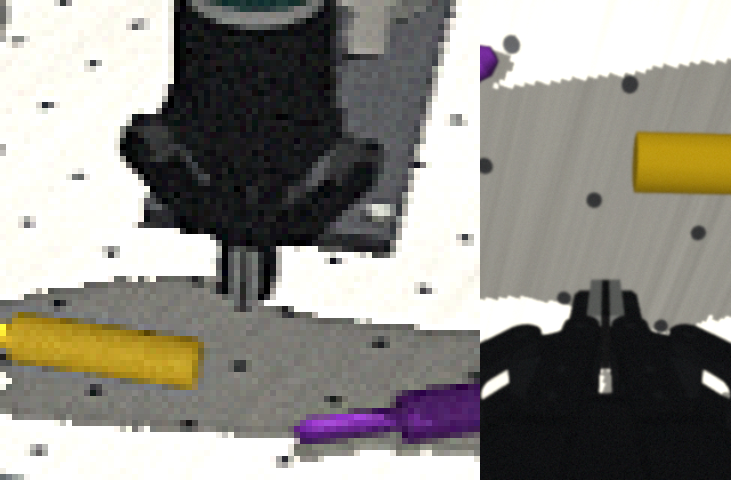

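The last view shows the fingertips at side pixel (283.5,256), still about 5–8 mm clear of the table at TCP z = −0.020. I'll carry on probing.

move_arm(
  plan=[
    [[0,0,0.15,0,0],[0,0,0,0,0]],
  ],
)

```text
clock: 20.95
ee_pos: [0.4686, 0.1582, -0.0214]
ee_rot: [0.591, 0.807, -0.0, -0.0]
contact_force: [-0.1, 0.3, 0.6]
grip_width: -0.0002
gripper_force: 0.0
```

move_arm(
  plan=[
    [[0,0,0.15,0,0],[0,0,0,0,0]],
  ],
)

```text
clock: 21.2
ee_pos: [0.4685, 0.1582, -0.0229]
ee_rot: [0.591, 0.807, -0.0, -0.0]
contact_force: [0.3, 0.4, 0.2]
grip_width: -0.0001
gripper_force: 0.0
```

move_arm(
  plan=[
    [[0,0,0.15,0,0],[0,0,0,0,0]],
  ],
)

```text
clock: 21.45
ee_pos: [0.4685, 0.1582, -0.0244]
ee_rot: [0.591, 0.807, -0.0, -0.0]
contact_force: [0.7, -0.6, 0.1]
grip_width: 0.0002
gripper_force: 0.0
```

Free at −0.0244, while the knob grip needed tips below 0.072, so the true tip is 24–28 mm above the reported TCP. I'll push with TCP z = 0.023, which puts the tip at about 0.049.

move_arm(
  plan=[
    [[0,0,-2.5,0,0],[0,0,-2.25,0,0],[0,0,0,0,0],[-1,0,0,0,0],[-1,0,0,0,0],[-1,0,0,0,0],[-0.5,0,0,0,0],[-0.5,0,0,0,0],[-0.5,0,0,0,0],[-0.5,0,0,0,0],[0,0,0,0,0]],
  ],
)

```text
clock: 22.82
ee_pos: [0.4838, 0.1099, 0.0232]
ee_rot: [0.591, 0.806, -0.0, 0.0]
contact_force: [1.0, 0.2, -0.7]
grip_width: -0.0003
gripper_force: 0.1
```

```bash
cat > chk.py <<'E'
from h import *
o=readout.get_obs(); im=grab_frame('wrist'); C=cam('wrist',o); g=cv2.cvtColor(im,cv2.COLOR_BGR2GRAY).astype(int)
print(o['clock'],tofix(o['ee_pos']),o['contact_force'])
for y in(.17,.158,.14,.12,.10): print(y,proj(C,toworld([[0,y,.062]])).round(0).tolist())
print(g[0:300:6,276:288].mean(1).astype(int).tolist())   # column profile through pin axis
print(g[0:300:6,262:266].mean(1).astype(int).tolist())
E
python3 chk.py
```

```text
22.825 [[-0.00036922  0.15704798  0.02321561]] [ 0.96776881  0.22949111 -0.72701473]
0.17 [[281.0, 249.0]]
0.158 [[281.0, 271.0]]
0.14 [[281.0, 303.0]]
0.12 [[281.0, 336.0]]
0.1 [[281.0, 367.0]]
[184, 184, 185, 185, 186, 186, 187, 187, 187, 186, 186, 187, 160, 96, 95, 100, 99, 101, 101, 100, 100, 100, 100, 100, 101, 101, 101, 101, 101, 101, 101, 101, 101, 101, 101, 101, 101, 100, 101, 150, 100, 34, 34, 32, 30, 30, 37, 27, 14, 11]
[177, 177, 178, 181, 184, 185, 186, 188, 189, 189, 188, 186, 178, 98, 99, 101, 99, 99, 102, 102, 102, 100, 99, 99, 101, 99, 101, 99, 101, 102, 101, 99, 99, 99, 100, 102, 102, 99, 98, 183, 153, 27, 66, 21, 27, 33, 24, 11, 10, 12]
```

No pin shows on the near side of the fingers now, so they are behind the tail and pushing. Continuing.

move_arm(
  plan=[
    [[-0.5,0,0,0,0],[-0.5,0,0,0,0],[-0.5,0,0,0,0],[-0.5,0,0,0,0],[-0.5,0,0,0,0],[0,0,0,0,0]],
  ],
)

```text
clock: 23.62
ee_pos: [0.4917, 0.0856, 0.0233]
ee_rot: [0.592, 0.806, -0.0, 0.0]
contact_force: [0.1, 0.8, 0.6]
grip_width: 0.0002
gripper_force: 0.2
```

```bash
python3 chk.py
```

```text
23.625 [[-0.00020975  0.13156217  0.02326396]] [0.14584127 0.8408606  0.572873  ]
0.17 [[281.0, 197.0]]
0.158 [[281.0, 222.0]]
0.14 [[281.0, 257.0]]
0.12 [[281.0, 294.0]]
0.1 [[281.0, 328.0]]
[192, 192, 192, 192, 193, 192, 185, 194, 195, 196, 190, 105, 105, 106, 105, 105, 106, 106, 106, 107, 107, 108, 107, 107, 107, 107, 108, 107, 107, 107, 107, 107, 107, 107, 106, 29, 37, 37, 26, 26, 32, 36, 37, 35, 33, 32, 39, 30, 14, 14]
[194, 194, 193, 193, 193, 193, 175, 195, 195, 196, 197, 106, 105, 106, 104, 104, 105, 105, 105, 105, 107, 108, 108, 106, 105, 106, 105, 107, 109, 110, 107, 105, 104, 106, 108, 30, 37, 39, 27, 27, 27, 34, 34, 20, 29, 36, 25, 13, 10, 12]
```

move_arm(
  plan=[
    [[-0.4,0,0,0,0],[-0.4,0,0,0,0],[-0.4,0,0,0,0],[-0.4,0,0,0,0],[-0.4,0,0,0,0],[0,0,0,0,0]],
  ],
)

```text
clock: 24.42
ee_pos: [0.4975, 0.0667, 0.0232]
ee_rot: [0.591, 0.806, -0.0, 0.0]
contact_force: [0.4, 2.0, 0.4]
grip_width: 0.0002
gripper_force: 0.6
```

move_arm(
  plan=[
    [[-0.4,0,0,0,0],[-0.4,0,0,0,0],[-0.4,0,0,0,0],[-0.4,0,0,0,0],[-0.4,0,0,0,0],[0,0,0,0,0]],
  ],
)

```text
clock: 25.18
ee_pos: [0.5036, 0.0476, 0.0232]
ee_rot: [0.591, 0.806, -0.0, 0.0]
contact_force: [-0.8, 1.8, 0.3]
grip_width: 0.0005
gripper_force: 0.6
```

```bash
python3 - <<'E'
from h import *
o=readout.get_obs(); a=fixframe()[1]; f=o['contact_force']
print(tofix(o['ee_pos']),'fy',-np.sin(a)*f[0]+np.cos(a)*f[1],f)
E
```

```text
[[-0.00029428  0.09172002  0.02322423]] fy 1.937012974572237 [-0.82726665  1.77008393  0.2714984 ]
```

Light pushing force of about 2 N, with no jam. About 10 mm to go.

move_arm(
  plan=[
    [[-0.25,0,0,0,0],[-0.25,0,0,0,0],[-0.25,0,0,0,0],[0,0,0,0,0]],
  ],
)

```text
clock: 25.68
ee_pos: [0.5056, 0.041, 0.0232]
ee_rot: [0.591, 0.806, -0.0, 0.0]
contact_force: [0.1, 2.7, 1.3]
grip_width: -0.0001
gripper_force: 1.2
```

move_arm(
  plan=[
    [[-0.15,0,0,0,0],[-0.1,0,0,0,0],[0,0,0,0,0]],
  ],
)

```text
clock: 26.05
ee_pos: [0.5063, 0.039, 0.0232]
ee_rot: [0.591, 0.807, 0.0, 0.0]
contact_force: [0.0, 2.7, 1.4]
grip_width: -0.0003
gripper_force: 1.6
```

move_arm(
  plan=[
    [[-0.1,0,0,0,0],[-0.1,0,0,0,0],[0,0,0,0,0]],
  ],
)

```text
clock: 26.42
ee_pos: [0.507, 0.037, 0.0232]
ee_rot: [0.591, 0.807, 0.0, 0.0]
contact_force: [-0.5, 3.1, 0.8]
grip_width: -0.0001
gripper_force: 1.6
```

move_arm(
  plan=[
    [[-0.1,0,0,0,0],[-0.1,0,0,0,0],[0,0,0,0,0]],
  ],
)

```text
clock: 26.8
ee_pos: [0.5072, 0.0363, 0.0232]
ee_rot: [0.591, 0.807, 0.0, -0.0]
contact_force: [-1.0, 5.7, 2.5]
grip_width: 0.0
gripper_force: 3.0
```

move_arm(
  plan=[
    [[-0.1,0,0,0,0],[-0.1,0,0,0,0],[0,0,0,0,0]],
  ],
)

```text
clock: 27.18
ee_pos: [0.5072, 0.0363, 0.0232]
ee_rot: [0.59, 0.807, 0.001, -0.001]
contact_force: [-4.2, 9.7, 3.0]
grip_width: 0.0002
gripper_force: 5.1
```

Position stopped at y ≈ 0.080, against 0.081 expected, while the force rose: the shoulder is on the bracket. I'll back off, rise and check numerically from above.

move_arm(
  plan=[
    [[1,0,0,0,0],[2,0,0,0,0],[2,0,0,0,0],[0,0,-4,0,0],[0,0,-5,0,0],[0,0,-5,0,0],[0,0,-5,0,0],[-5,0,0,0,0],[-5,0,0,0,0],[-5,0,0,0,0],[0,0,0,0,0],[0,0,0,0,0]],
  ],
)

```text
clock: 28.68
ee_pos: [0.5375, -0.0623, 0.213]
ee_rot: [0.592, 0.806, -0.0, -0.0]
contact_force: [-0.5, 0.5, -0.3]
grip_width: -0.0002
gripper_force: 0.0
```

```bash
python3 - <<'E'
from h import *
o=readout.get_obs(); im=grab_frame('wrist'); cv2.imwrite('pics/w8.png',im); C=cam('wrist',o); g=cv2.cvtColor(im,cv2.COLOR_BGR2GRAY).astype(int)
print(o['clock'],tofix(o['ee_pos']))
L=[(0,.07,.062),(0,.06,.062),(0,.03,.062),(0,-.02,.062),(0,-.02,.084),(0,-.032,.084),(0,-.044,.076),(0,-.056,.076),(0,-.1,.072)]
for p in L: print(p,proj(C,toworld([p])).round(0).tolist())
x=int(proj(C,toworld([[0,.05,.062]]))[0,0])
print(0,g[0:280:4,x-3:x+4].mean(1).astype(int).tolist())
# transverse profiles across pin
for y in(.09,.06,.03,0): 
    u,v=proj(C,toworld([[0,y,.05]]))[0].round().astype(int)
    if 0<=v<420: print(y,(u,v),g[v-1:v+2,u-40:u+41:2].mean(0).astype(int).tolist())
cv2.imwrite('pics/w8c.png',im)
E
```

```text
28.675 [[-0.00101409 -0.02328049  0.21295612]]
(0, 0.07, 0.062) [[281.0, 104.0]]
(0, 0.06, 0.062) [[281.0, 114.0]]
(0, 0.03, 0.062) [[281.0, 143.0]]
(0, -0.02, 0.062) [[281.0, 189.0]]
(0, -0.02, 0.084) [[281.0, 193.0]]
(0, -0.032, 0.084) [[281.0, 205.0]]
(0, -0.044, 0.076) [[281.0, 213.0]]
(0, -0.056, 0.076) [[281.0, 224.0]]
(0, -0.1, 0.072) [[281.0, 259.0]]
0 [155, 156, 156, 157, 157, 156, 157, 157, 157, 82, 44, 43, 44, 44, 43, 43, 33, 24, 24, 25, 24, 24, 24, 24, 25, 24, 31, 62, 63, 62, 62, 62, 62, 63, 62, 62, 62, 80, 74, 62, 61, 61, 61, 61, 100, 120, 119, 79, 60, 171, 176, 170, 66, 22, 57, 60, 74, 100, 65, 5, 2, 13, 17, 18, 17, 15, 14, 15, 14, 19]
0.09 (np.int64(281), np.int64(85)) [31, 30, 29, 30, 30, 30, 29, 30, 28, 29, 29, 30, 27, 22, 24, 25, 23, 25, 24, 24, 24, 25, 24, 23, 24, 25, 26, 25, 28, 31, 27, 28, 30, 30, 30, 30, 29, 30, 29, 29, 30]
0.06 (np.int64(281), np.int64(115)) [32, 29, 31, 32, 30, 28, 30, 29, 28, 30, 27, 28, 27, 27, 27, 41, 50, 57, 60, 61, 64, 64, 59, 56, 55, 46, 28, 26, 27, 30, 31, 30, 30, 30, 29, 29, 28, 29, 29, 30, 29]
0.03 (np.int64(281), np.int64(143)) [60, 62, 61, 61, 60, 57, 59, 59, 58, 57, 60, 59, 56, 46, 39, 40, 51, 56, 59, 62, 63, 64, 60, 56, 53, 43, 27, 26, 28, 28, 30, 31, 30, 30, 29, 29, 30, 29, 30, 29, 30]
0 (np.int64(281), np.int64(170)) [61, 61, 62, 58, 58, 60, 59, 60, 59, 61, 60, 61, 57, 52, 49, 68, 91, 70, 59, 61, 61, 61, 59, 57, 51, 41, 27, 26, 31, 46, 59, 59, 58, 57, 57, 46, 42, 46, 40, 32, 29]
```

The tail's top edge is at row 105, so y ≈ 0.069 against 0.070 when home. The thick part runs unbroken to the bracket and lies on the axis. The nose through the ear holds the turntable at index, and the arm is clear, so I'll hand it in.

```bash
python3 -c "
from rig import robot; print(robot.finish_job())"
```

```text
the job is handed in; nothing more can be done
None
```

I turned the fixture to its index position, pushed the pin home against the bracket with its tail about 1 mm from nominal, and handed the job in with the arm clear; `finish_job()` returned no verdict.

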